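# Set up a core sample under the swing magnifier

## Robot

A 7-joint arm with a two-finger parallel gripper is mounted at the origin on the work surface. World frame = base frame: x ahead of the robot, y to its left, z up, the work surface at z = 0. Lengths are in mm, angles in rad, forces in N, time in s.
With the tool pointing down it reaches from about 350 to 900 mm from the base axis. Payload 7.2 kg.
Tool frame: the origin (TCP) lies midway between the tips of the shut fingers; the grasp point (between the pads) lies bot.tcp_to_grasp behind it (bot.tcp_to_grasp is the distance from the TCP to the grasp point, in mm); z points along the fingers, y is the line along which they close (so a half turn about z gives the same grasp; the last joint's range is limited). The gripper opens to 88 mm and grips with 3 to 60 N. Pads are 20 mm wide; open, the fingers measure 115 mm over their backs; the gripper's body (75 mm by 178 mm) begins 61 mm behind the grasp point.
Start: joints at [-1.215, 0.411, -0.013, 1.596, 0.006, 1.134, -0.082], TCP at [257.026, 569.707, 222.653] pointing down, gripper open.
Joint ranges: [-2.95, 2.95], [-0.29, 1.99], [-1.47, 1.44], [0.14, 2.54], [-1.03, 4.17], [0.13, 1.85], [-2.86, 2.86]. Speed limits (rad/s): [2.39, 2.39, 3.01, 3.01, 3.14, 3.14, 3.14].

## Interface

Orientations are given as a unit quaternion [w, x, y, z].
In Python, from station import readout, optics, bot gives the robot as it stands.
- The arm moves only by the tool move_arm, never from a script. Its argument "rows" is a list that holds one entry, the list of rows, each a list of 6 numbers: the shift along the world's x, y, z in m, then the turn, a rotation vector about the world's x, y, z in rad. A call has exactly 8 rows; each row is the pose to reach, as a shift and turn from the pose commanded when the call began; what a row does not reach only later rows make up. A row lasts 1/12 s, in which the tool goes at most 41.7 mm and 7.16 degrees, less where a joint would pass 70% of its speed; a pose out of reach is approached as far as the arm can. A call with a gripper value outside its range is refused whole. "claw" is the finger opening in m, from 0 to 0.0878, set as the call begins (left out, the last holds). The fingers move at their own pace and stop on an object; "grip_force" is the grip in N (left out, the last holds). Time passes only in rows, so rows that repeat a pose let the fingers close, or fill a call up. It gives the time, the measured TCP pose, the force, the opening and the grip force at its end, in the units of the state.
- readout.observe(): the state, without advancing time (a new reading comes with each control period).
- optics.snapshot(name): name is "side" or "top"; returns a dict with "frame" (420x560x3 uint8, blue, green, red), "mtx" (3x3 intrinsics, pixels), "camera_from_world" (4x4, takes a point from world to camera coordinates). Camera axes: x right, y down, z forward; pixel columns grow to the right and rows downward; lengths in mm; the calibration is good to about 2 mm. A picture is of the moment at which its call begins. There is no depth.
- bot.job_done(): hands the job in; it is judged then, once.
Trained networks look in a picture, given as the dict that the camera call returned (one of the last four; its "shot" number tells which), for a name from the list of things; names that differ only in an ending like _2 or _b are one class to them, and where a whole thing is asked for, a point or a joint stands for the part that bears it (a point fixed in the world has none). Each returns a list of dicts, best first, with "p" (0 to 1); they miss things now and then, are a little off and sometimes report something else, mostly with a low value. They report only what shows in the picture. A call takes as long as a camera call. They do not tell look-alikes from the thing itself.
- optics.spot_in(picture, thing): "location" ([row, column] in pixels, amid what is visible of it).
The state is a dict: "time": time; "joint_positions": joint angles; "qvel": joint speeds; "effort": joint torques, N m; "eef_pos": TCP position; "tool_rot": TCP orientation; "force": force on the tool from outside, world axes, zero at the start; "torque": the same for the moment, N m; "width": finger opening in mm; "grip_force": force on a finger pad.
Only numpy, scipy, OpenCV 4.12 (cv2) and the standard library are available. Lean on these libraries where they do the work, as an engineer would, in place of code of your own. Each camera call takes 0.05 s, during which the arm holds its last target. There are 200 camera calls.

## Task

Get the piece of drill core on the inspection stand ready for viewing: first turn the turntable, pushing one of its spokes with a finger, until its arrow-headed spoke points straight at the index post, then push the magnifier's arm round until the lens is centred over the core sample. Keep off the lens itself, leave the sample sitting in its seat, and do not disturb the other things on the bench.

Things in the scene. Friction and masses are not known exactly. Their poses are not given: they have to be found in the camera images.
- stand: Fixed dark cast foot of the inspection stand, 12 mm thick: a disc of 80 mm radius under the turntable, with two low bars, to the index post and to the magnifier's column. Origin on the bench top (z=0) on the turntable's axis, z up. The stand's own -x points from the axis to the index post; the column stands at (105, 182) mm in its frame.
- post_top (a point): Point of the index post on the stand: pointed steel post, 14 mm thick and 62 mm high, 155 mm from the turntable's axis.
- column (a point): Top of the magnifier's steel column (18 mm thick; swivel hub 30 mm thick, top 176 mm high), on the column's axis, 210 mm from the turntable's axis, at 60 degrees counter-clockwise from the stand's +x.
- turntable (a joint): Angle (rad) of the turntable about the vertical axis through the stand's origin, counter-clockwise from above positive; turns either way without stops (so readings past 0 or 2 pi occur), a light drag (0.08 N m) keeps it where it is left. 0 or a whole turn = arrow points straight at the index post. Starts between 0.9 and 5.4. At q the arrow points to q + pi in the stand's frame.
- hub (a point): Middle of the turntable's upper face, 47 mm above the bench: aluminium disc, 55 mm radius, 13 mm thick, with four level steel spokes 90 degrees apart, 10 mm thick, centre line 41 mm above the bench. Three plain spokes end in 16 mm balls centred 112 mm from the axis; the fourth is a bar up to 108 mm from the axis, then a flat arrowhead 26 mm wide narrowing to its tip.
- pointer_tip (a point): Tip of the arrowhead on the turntable, 135 mm from the axis, 41 mm above the bench.
- index_mark (a point): Point fixed to the stand where the tip of the arrow must come: 135 mm from the axis towards the index post (20 mm short of the post's centre), 41 mm above the bench.
- magnifier (a joint): Swing (rad) of the magnifier's arm about its column, counter-clockwise from above positive. 0 = lens over the sample; starts swung away, between -1.5 and -1.2, so it is pushed counter-clockwise. No stop at 0 (goes on to 0.6); a drag of 0.15 N m keeps it where left. The arm is a level steel bar 12 mm thick, 160 mm above the bench, up to the lens rim 168 mm from the column.
- push_point (a point): Point on the centre line of the magnifier's bar, 120 mm from the column axis, 160 mm above the bench: a good place to push the bar sideways.
- lens: Magnifier lens in a black round rim, 84 mm outside diameter, 18 mm high, at the end of the arm; must not be touched. Origin at its centre, 210 mm from the column axis, 160 mm above the bench.
- lens_center (a point): Centre of the lens.
- seat (a point): Point fixed to the stand on the turntable's axis, 72 mm above the bench: where the centre of the sample belongs, and over which the lens must come.
- sample_center (a point): Centre of the core sample: a loose grey stone cylinder, 47 mm diameter and 50 mm high, standing upright on the middle of the turntable (its top 97 mm above the bench) inside a low rubber ring 9 mm high and 68 mm across.
- depth_block: Loose bystander: plain wooden block 90 x 45 x 22 mm, long along its x. Origin at the centre of its underside.
- crayon: Loose bystander: black marking crayon 15 mm thick and about 120 mm long, lying along its x. Origin at the centre of its underside.
- hammer: Loose bystander: hammer 280 mm long lying along its x, head at +x. Origin under its middle.
- dropper: Loose bystander: small upright bottle, 38 mm diameter, 85 mm high. Origin at the centre of its underside.
- core_piece: Loose bystander: piece of grey drill core, 47 mm diameter and 90 mm long, lying along its x. Origin at the centre of its underside.
- tape: Loose bystander: yellow tape measure, 68 x 36 x 66 mm, standing upright. Origin at the centre of its underside.
Things that resemble listed ones, but are neither listed nor needed, are in the scene too. What is shaped like the part that bears sample_center but green is not meant.

How it is judged (in metres and radians):
On the way, in this order (a step that is already met when the one before it is completed fails the run):
1. the turntable is at rest with its arrow pointing at the index post, the magnifier still swung away (horizontal distance between pointer_tip and index_mark below 0.012 m and velocity of joint turntable between -0.05 and 0.05 rad/s and velocity of joint magnifier between -0.05 and 0.05 rad/s and value of joint magnifier below -0.5 rad), for 0.3 s.
2. the lens is over the sample (horizontal distance between pointer_tip and index_mark below 0.012 m and horizontal distance between lens_center and seat below 0.012 m), for 0.2 s.
At the end, for the whole second after the job is handed in: The arrow's tip is within 12 mm of the index mark, the lens centre within 12 mm (horizontally) of the turntable's axis, the sample's centre within 12 mm of its seat, and turntable and magnifier at rest (all of step 2 and distance between sample_center and seat below 0.012 m and velocity of joint turntable between -0.05 and 0.05 rad/s and velocity of joint magnifier between -0.05 and 0.05 rad/s); the robot touches nothing.
It fails at once if the core sample is lifted, tipped or pushed out of its seat (more than 12 mm) (not (distance between sample_center and seat below 0.012 m)).
It fails at once if the lens is touched (contact force between lens and the fingers above 0.5 N or contact force between lens and the arm above 0.5 N).
It fails at once if another thing on the bench is moved more than 15 mm (distance of any of depth_block, crayon, hammer, dropper, core_piece, tape from where it was at the start of the episode above 0.015 m).
It also fails if it takes over 64 s, if anything falls off the work surface, if the arm or the gripper's body presses on something with over 40 N, if the wrist force passes 120 N, or if a joint passes its speed limit or range.

## Working session

There is one attempt and no reset: what is moved stays moved. The work goes in short steps, Python scripts to look and compute and a tool call to move; the robot and the scene stay as the last step left them, time stands still between calls to the robot, and variables do not carry over. Pictures are saved under pics/ and viewed, at most 10 in all, crops included, and the job is handed in when it is done.

Besides the shell and the picture viewer there is one more tool, called after ">>>" in YAML: its name, and indented under it one key for each argument. move_arm: Moves the arm, as the interface text tells. Its arguments: {"type":"object","properties":{"rows":{"type":"array","items":{"type":"array","items":{"type":"array","items":{"type":"number"}}}},"claw":{"type":"number"},"grip_force":{"type":"number"}},"required":["rows"]}

```bash
mkdir -p pics
cat > h.py <<'E'
import numpy as np, cv2
from station import readout, optics, bot
def pix(s,p):
    c=s["camera_from_world"]@np.append(p,1.0); q=s["mtx"]@c[:3]; return q[:2]/q[2]
def ray(s,uv,z):
    T=s["camera_from_world"]; R=T[:3,:3]; o=-R.T@T[:3,3]
    d=R.T@np.linalg.inv(s["mtx"])@np.array([uv[0],uv[1],1.0]); return o+d*(z-o[2])/d[2]
E
python3 - <<'E'
from h import *
print(readout.observe())
Z=dict(stand=6,post_top=62,column=176,hub=47,pointer_tip=41,push_point=160,lens_center=160,sample_center=97)
for n in("top","side"):
    s=optics.snapshot(n); cv2.imwrite(f"pics/{n}0.png",s["frame"])
    T=s["camera_from_world"];print(n,-T[:3,:3].T@T[:3,3])
    for t in Z:
        for r in optics.spot_in(s,t)[:2]:
            u=r["location"][::-1]; print(t,round(r["p"],2),np.round(u),ray(s,u,Z[t]).round())
E
```

```text
{'time': 0.0, 'joint_positions': array([-1.21517753,  0.41187948, -0.01273776,  1.597036  ,  0.00558906,
        1.13431428, -0.08221657]), 'qvel': array([ 0.00100445,  0.000329  ,  0.00143417,  0.00242166, -0.00057751,
       -0.00299088,  0.00194195]), 'effort': array([ 8.11085501e-04, -5.87947655e+01,  6.42019585e-01, -2.91076452e+01,
       -5.38648129e-02,  1.80986803e-02,  1.34868028e-04]), 'eef_pos': array([256.8395628 , 569.22815649, 221.82496479]), 'tool_rot': array([-1.22354921e-04,  2.10313707e-01,  9.77633624e-01, -7.91449010e-04]), 'force': array([0.51375528, 0.93516932, 0.04283166]), 'torque': array([-0.0061645 , -0.00172711, -0.06732475]), 'grip_force': 0.0, 'width': 87.72808254379841}
top [ 457.95683118   31.01918268 1082.41298212]
stand 0.92 [237. 229.] [557. 147.   6.]
post_top 0.9 [236. 228.] [554. 143.  62.]
column 0.9 [237. 229.] [542. 130. 176.]
column 0.66 [276. 154.] [703.  47. 176.]
hub 0.81 [241. 231.] [548. 134.  47.]
hub 0.32 [145. 269.] [459. 361.  47.]
pointer_tip 0.91 [263. 238.] [531.  80.  41.]
push_point 0.57 [155. 260.] [476. 305. 160.]
push_point 0.29 [269. 239.] [522.  62. 160.]
lens_center 0.68 [144. 269.] [459. 326. 160.]
lens_center 0.4 [243. 229.] [542. 118. 160.]
sample_center 0.94 [232. 156.] [720. 152.  97.]
sample_center 0.83 [267. 229.] [548.  69.  97.]
side [499.48938665 611.48294427 680.12405868]
stand 0.62 [262. 317.] [550. 191.   6.]
post_top 0.94 [263. 300.] [546. 191.  62.]
column 0.59 [261. 317.] [539. 297. 176.]
hub 0.89 [264. 300.] [545. 181.  47.]
hub 0.52 [273. 186.] [ 557. -148.   47.]
pointer_tip 0.72 [268. 266.] [547.  95.  41.]
pointer_tip 0.31 [261. 319.] [548. 218.  41.]
push_point 0.81 [305. 336.] [474. 312. 160.]
lens_center 0.89 [320. 350.] [453. 331. 160.]
sample_center 0.74 [265. 243.] [554.  86.  97.]
sample_center 0.68 [171. 293.] [703. 216.  97.]
```

View pics/top0.png

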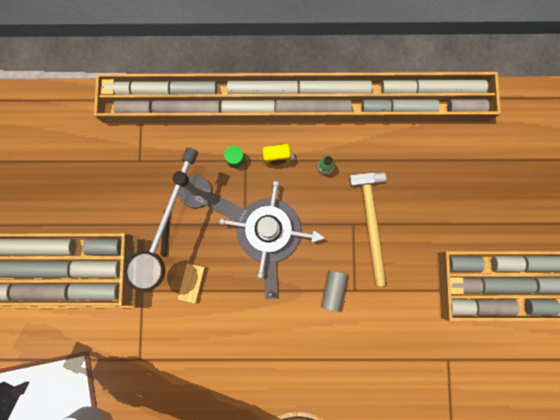

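View pics/side0.png

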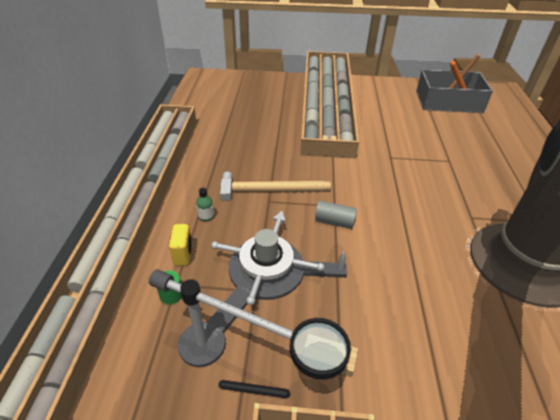

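The top view shows the turntable at about (268,229), the arrow tip at (323,237), the index post at (272,294), the column top at (180,178) and the lens at (145,271). The side view agrees. I'll zoom in for finer picks.

Run:
```python
from h import *
im=cv2.imread("pics/top0.png")[140:310,130:345]
cv2.imwrite("pics/crop0.png",cv2.resize(im,None,fx=3.5,fy=3.5,interpolation=cv2.INTER_CUBIC))
im=cv2.imread("pics/side0.png")[190:390,140:370]
cv2.imwrite("pics/crop1.png",cv2.resize(im,None,fx=3,fy=3,interpolation=cv2.INTER_CUBIC))
```

```text
(no output)
```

View pics/crop0.png

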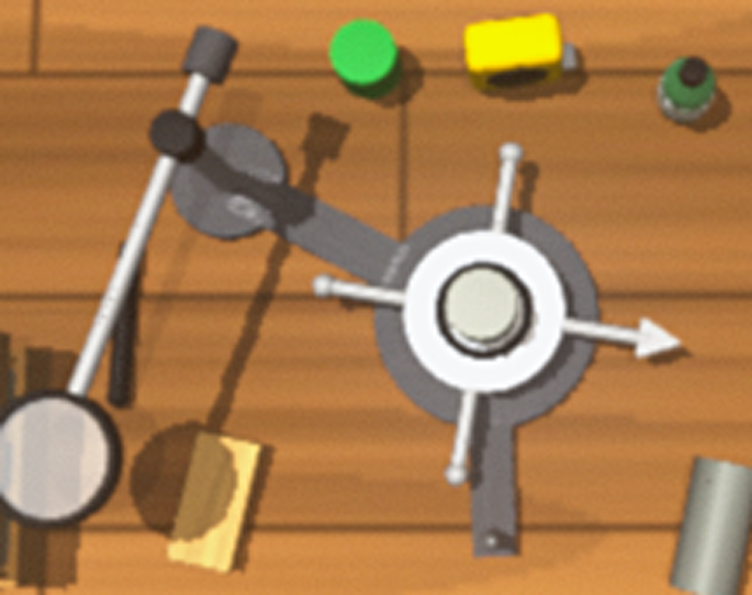

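View pics/crop1.png

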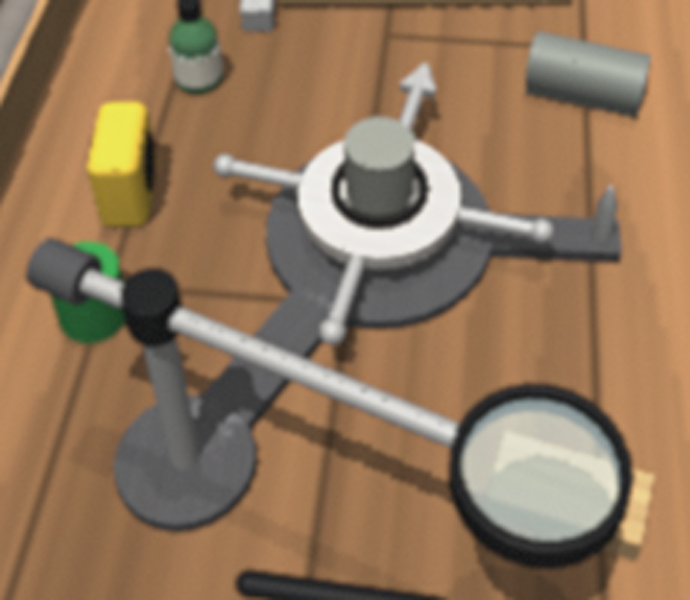

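```bash
cat >> h.py <<'E'
def model(p):
    x,y,a,q,m=p; o=np.array([x,y]); r=lambda R,t,z,c=o:np.array([*(c+R*np.array([np.cos(t),np.sin(t)])),z])
    c=r(210,a+np.pi/3,0)[:2]; d=a+np.pi/3+np.pi+m
    M=dict(hub=r(0,0,47),tip=r(135,a+q+np.pi,41),post=r(155,a+np.pi,62),column=r(210,a+np.pi/3,176),lens=r(210,d,160,c),push=r(120,d,160,c))
    for k in(1,2,3): M[f"b{k}"]=r(112,a+q+np.pi+k*np.pi/2,41)
    return M
def fit(obs,p0):
    from scipy.optimize import least_squares
    f=lambda p:np.concatenate([pix(s,model(p)[n])-uv for s,n,uv in obs])
    return least_squares(f,p0,x_scale=[10,10,.1,.1,.1],loss="soft_l1")
E
python3 - <<'E'
from h import *
t,s=optics.snapshot("top"),optics.snapshot("side")
A=dict(hub=(484,311),tip=(682,343),b1=(511,152),b2=(321,285),b3=(458,473),post=(495,538),column=(176,133),lens=(50,458))
B=dict(tip=(427,65),b1=(222,166),b3=(543,229),b2=(333,330),post=(610,190),column=(152,283),lens=(541,470))
obs=[(t,n,np.array(v)/3.5+[130,140]) for n,v in A.items()]+[(s,n,np.array(v)/3+[140,190]) for n,v in B.items()]
r=fit(obs,[548,75,0,1.5,-1.3]);print(r.x.round(3));print([(o[1],e) for o,e in zip(obs,r.fun.reshape(-1,2).round(1).tolist())])
for k,v in model(r.x).items():print(k,v.round())
for n in("depth_block","crayon","hammer","dropper","core_piece","tape"):
    for z in optics.spot_in(t,n)[:1]: print(n,z["p"],ray(t,z["location"][::-1],20).round())
np.save("p.npy",r.x)
E
```

```text
[ 5.53313e+02  6.74640e+01  4.00000e-02  1.36900e+00 -1.43800e+00]
[('hub', [0.2, 0.1]), ('tip', [-0.9, 0.1]), ('b1', [0.0, 0.7]), ('b2', [1.1, 0.4]), ('b3', [0.0, 0.4]), ('post', [-0.6, 1.2]), ('column', [-1.0, 0.0]), ('lens', [0.1, 0.4]), ('tip', [-0.9, -0.2]), ('b1', [0.9, -0.7]), ('b3', [-0.7, -0.4]), ('b2', [-0.2, -0.4]), ('post', [0.0, -1.8]), ('column', [-0.8, 1.2]), ('lens', [-0.5, 0.0])]
hub [553.  67.  47.]
tip [532. -66.  41.]
post [398.  61.  62.]
column [651. 253. 176.]
lens [454. 326. 160.]
push [538. 295. 160.]
b1 [664.  49.  41.]
b2 [571. 178.  41.]
b3 [443.  86.  41.]
depth_block 0.82 [429. 262.  20.]
hammer 0.84 [ 584. -183.   20.]
dropper 0.55 [713. -71.  20.]
core_piece 0.76 [406. -86.  20.]
tape 0.59 [742.  46.  20.]
```

Fit is within about 1 px: the turntable must turn clockwise by 1.37 rad. I'll push the arrow spoke from its far side at r≈85 with the fingers shut.

>>> move_arm:
  claw: 0
  rows:
    - [[0.0175,-0.034,0.01,0,0,0.058],[0.035,-0.0675,0.02,0,0,0.116],[0.0525,-0.101,0.03,0,0,0.174],[0.07,-0.135,0.04,0,0,0.232],[0.0875,-0.169,0.04,0,0,0.29],[0.105,-0.2025,0.04,0,0,0.348],[0.1225,-0.236,0.04,0,0,0.406],[0.14,-0.27,0.04,0,0,0.464]]

```text
time: 1.97
eef_pos: [397.6, 298.1, 263.0]
tool_rot: [0.0, -0.022, 1.0, 0.0]
force: [1.7, 0.5, -0.6]
width: 38.0
grip_force: 0.0
```

>>> move_arm:
  rows:
    - [[0.019,-0.036,0,0,0,0],[0.037,-0.072,0,0,0,0],[0.056,-0.108,0,0,0,0],[0.074,-0.144,0,0,0,0],[0.093,-0.18,0,0,0,0],[0.111,-0.215,0,0,0,0],[0.13,-0.25,0,0,0,0],[0.148,-0.285,0,0,0,0]]

```text
time: 2.63
eef_pos: [545.7, 12.8, 263.0]
tool_rot: [0.0, -0.02, 1.0, 0.0]
force: [0.8, 0.8, 0.3]
width: 0.8
grip_force: 0.0
```

>>> move_arm:
  rows:
    - [[0.019,-0.037,0,0,0,0],[0.019,-0.037,-0.04,0,0,0],[0.019,-0.037,-0.08,0,0,0],[0.019,-0.037,-0.11,0,0,0],[0.019,-0.037,-0.14,0,0,0],[0.019,-0.037,-0.16,0,0,0],[0.019,-0.037,-0.16,0,0,0],[0.019,-0.037,-0.16,0,0,0]]

```text
time: 3.3
eef_pos: [563.5, -22.4, 102.2]
tool_rot: [-0.001, -0.02, 1.0, -0.0]
force: [0.4, -0.7, 1.1]
width: 0.5
grip_force: 0.0
```

>>> move_arm:
  rows:
    - [[0,0,-0.03,0,0,0],[0,0,-0.055,0,0,0],[0,0,-0.072,0,0,0],[0,0,-0.072,0,0,0],[0,0,-0.072,0,0,0],[0,0,-0.072,0,0,0],[0,0,-0.072,0,0,0],[0,0,-0.072,0,0,0]]

```text
time: 3.97
eef_pos: [565.2, -22.2, 32.3]
tool_rot: [0.001, -0.02, 1.0, 0.0]
force: [-0.0, -0.4, -0.5]
width: 0.4
grip_force: 0.0
```

>>> move_arm:
  rows:
    - [[-0.0076,0.002,0,0,0,0],[-0.0153,0.002,0,0,0,0],[-0.023,0.0027,0,0,0,0],[-0.0305,0.004,0,0,0,0],[-0.038,0.006,0,0,0,0],[-0.045,0.009,0,0,0,0],[-0.052,0.012,0,0,0,0],[-0.0586,0.016,0,0,0,0]]

```text
time: 4.63
eef_pos: [504.6, -6.1, 30.7]
tool_rot: [-0.0, -0.02, 1.0, -0.0]
force: [1.5, 0.2, -0.3]
width: 0.5
grip_force: 0.6
```

Run:
```python
from h import *
t=optics.snapshot("top");s=optics.snapshot("side")
a=cv2.resize(t["frame"][140:310,190:345],None,fx=2.5,fy=2.5,interpolation=2);b=cv2.resize(s["frame"][170:340,200:355],None,fx=2.5,fy=2.5,interpolation=2)
cv2.imwrite("pics/c2.png",np.hstack([a,b]))
```

```text
(no output)
```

View pics/c2.png

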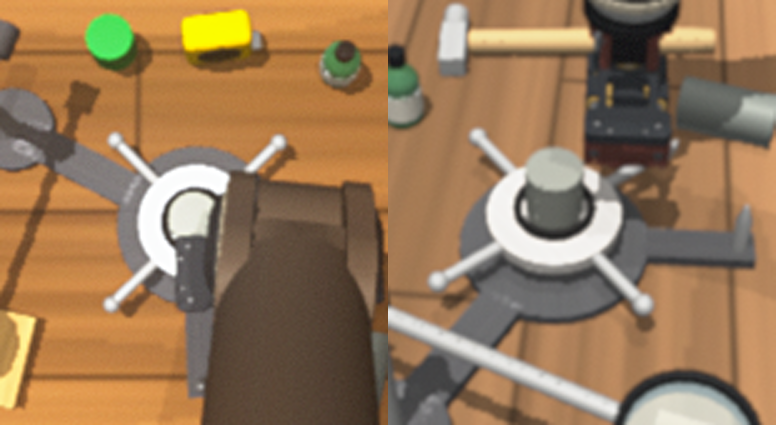

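The turntable has turned about halfway (spokes are diagonal) and the sample is in place. Continuing the arc.

>>> move_arm:
  rows:
    - [[-0.0063,0.0045,0,0,0,0],[-0.012,0.0094,0,0,0,0],[-0.0175,0.015,0,0,0,0],[-0.0224,0.021,0,0,0,0],[-0.0267,0.027,0,0,0,0],[-0.0305,0.034,0,0,0,0],[-0.033,0.0395,0,0,0,0],[-0.035,0.0437,0,0,0,0]]

```text
time: 5.4
eef_pos: [470.0, 38.3, 30.6]
tool_rot: [-0.0, -0.02, 1.0, 0.0]
force: [1.3, -0.1, 0.0]
width: 0.5
grip_force: 0.5
```

Run:
```python
from h import *
print(bot.tcp_to_grasp)
t=optics.snapshot("top");s=optics.snapshot("side")
a=cv2.resize(t["frame"][140:310,190:345],None,fx=2.5,fy=2.5,interpolation=2);b=cv2.resize(s["frame"][170:340,200:355],None,fx=2.5,fy=2.5,interpolation=2)
cv2.imwrite("pics/c3.png",np.hstack([a,b]))
```

```text
18.700000000000003
```

View pics/c3.png

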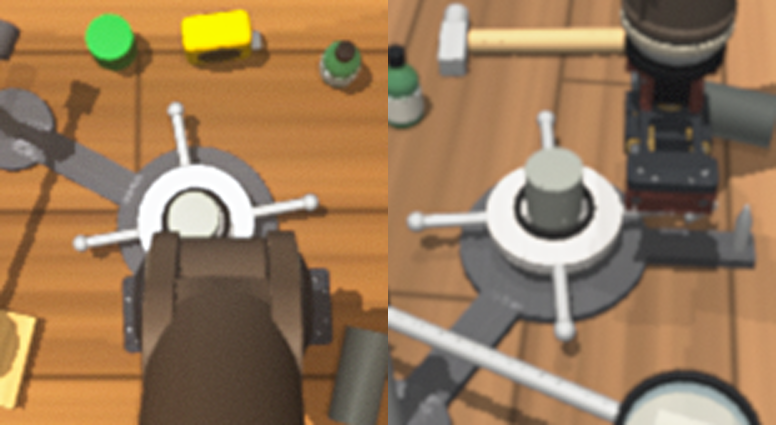

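Run:
```python
from h import *
from scipy.optimize import least_squares
t,s=optics.snapshot("top"),optics.snapshot("side")
A=dict(b2=(176,109),b1=(312,202),b3=(80,243)); B=dict(b1=(157,118),b2=(26,221),b3=(177,330))
obs=[(t,n,np.array(v)/2.5+[190,140]) for n,v in A.items()]+[(s,n,np.array(v)/2.5+[200,170]) for n,v in B.items()]
p=np.load("p.npy")
r=least_squares(lambda q:np.concatenate([pix(c,model([*p[:3],q[0],p[4]])[n])-uv for c,n,uv in obs]),[0.1]);print(r.x,r.fun.round(1))
```

```text
[0.13344943] [ 0.3  0.6 -0.6  0.3  0.7  0.1 -0.2 -0.   1.1 -0.1  0.  -0.9]
```

>>> move_arm:
  rows:
    - [[0,0.002,0,0,0,0],[0,0.004,0,0,0,0],[-0.001,0.006,0,0,0,0],[-0.001,0.008,0,0,0,0],[-0.001,0.0095,0,0,0,0],[-0.001,0.011,0,0,0,0],[-0.001,0.011,0,0,0,0],[-0.001,0.011,0,0,0,0]]

```text
time: 6.27
eef_pos: [469.6, 48.7, 30.7]
tool_rot: [0.0, -0.02, 1.0, 0.0]
force: [-0.1, -0.3, -0.0]
width: 1.2
grip_force: 0.0
```

>>> move_arm:
  rows:
    - [[0,-0.015,0,0,0,0],[0,-0.03,0,0,0,0],[0,-0.04,0.03,0,0,0],[0,-0.05,0.07,0,0,0],[-0.01,-0.07,0.105,0,0,0],[-0.03,-0.09,0.14,0,0,0],[-0.05,-0.11,0.17,0,0,0],[-0.07,-0.13,0.2,0,0,0]]

```text
time: 6.93
eef_pos: [399.7, -81.3, 230.4]
tool_rot: [0.0, -0.02, 1.0, 0.0]
force: [1.2, -0.5, 0.6]
width: 0.4
grip_force: 0.0
```

Run:
```python
from h import *
t=optics.snapshot("top");s=optics.snapshot("side")
a=cv2.resize(t["frame"][140:310,190:345],None,fx=2.5,fy=2.5,interpolation=2);b=cv2.resize(s["frame"][170:340,200:355],None,fx=2.5,fy=2.5,interpolation=2)
cv2.imwrite("pics/c4.png",np.hstack([a,b]))
```

```text
(no output)
```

View pics/c4.png

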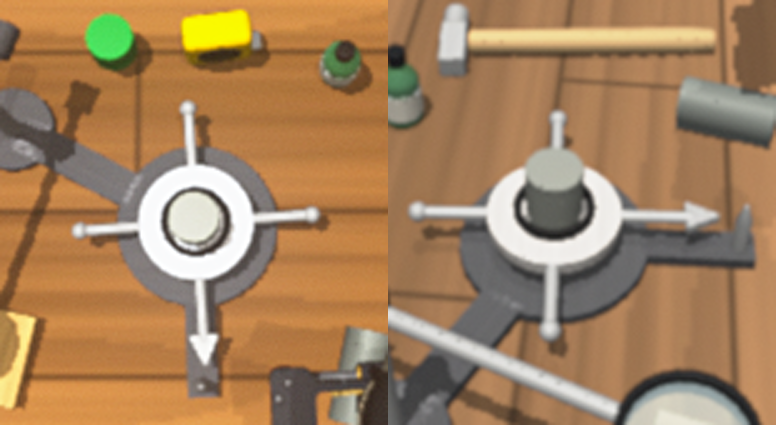

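The arrow now points at the post: in the top view the tip is at crop (205,367) and the post at (203,387). I'll refit to check.

Run:
```python
from h import *
t,s=optics.snapshot("top"),optics.snapshot("side")
f=lambda u:np.array(u)/2.5+[190,140]; g=lambda u:np.array(u)/2.5+[200,170]
A=dict(b2=(187,108),b1=(313,214),b3=(80,230),tip=(205,368),post=(203,384)); B=dict(b1=(169,118),b2=(28,210),b3=(162,330),tip=(331,217),post=(358,206))
obs=[(t,n,f(v)) for n,v in A.items()]+[(s,n,g(v)) for n,v in B.items()]
C=dict(column=(176,133),lens=(50,458)); D=dict(column=(152,283),lens=(541,470))
obs+=[(t,n,np.array(v)/3.5+[130,140]) for n,v in C.items()]+[(s,n,np.array(v)/3+[140,190]) for n,v in D.items()]
r=fit(obs,np.load("p.npy")*[1,1,1,0,1]);print(r.x.round(3));print([(o[1],e) for o,e in zip(obs,r.fun.reshape(-1,2).round(1).tolist())])
np.save("p.npy",r.x); print({k:v.round() for k,v in model(r.x).items()})
```

```text
[ 5.53353e+02  6.75540e+01  4.00000e-02  2.90000e-02 -1.43800e+00]
[('b2', [0.6, 0.4]), ('b1', [-0.4, 0.2]), ('b3', [0.2, 0.5]), ('tip', [0.4, -1.4]), ('post', [-0.4, 1.3]), ('b1', [0.1, -0.1]), ('b2', [0.7, -0.1]), ('b3', [-0.3, -0.7]), ('tip', [-0.3, -0.4]), ('post', [0.2, -0.8]), ('column', [-1.0, 0.0]), ('lens', [0.1, 0.5]), ('column', [-0.9, 1.2]), ('lens', [-0.5, 0.0])]
{'hub': array([553.,  68.,  47.]), 'tip': array([419.,  58.,  41.]), 'post': array([398.,  61.,  62.]), 'column': array([651., 253., 176.]), 'lens': array([454., 326., 160.]), 'push': array([538., 295., 160.]), 'b1': array([561., -44.,  41.]), 'b2': array([665.,  75.,  41.]), 'b3': array([546., 179.,  41.])}
```

Turntable is about 4 mm off at the tip, which is within tolerance. Next is the magnifier: go over it and descend behind the bar.

>>> move_arm:
  rows:
    - [[0.0135,0.035,0.01,0,0,-0.058],[0.027,0.07,0.02,0,0,-0.116],[0.0405,0.105,0.03,0,0,-0.174],[0.054,0.14,0.03,0,0,-0.232],[0.0675,0.175,0.03,0,0,-0.29],[0.081,0.21,0.03,0,0,-0.348],[0.0945,0.245,0.03,0,0,-0.406],[0.108,0.28,0.03,0,0,-0.464]]

```text
time: 7.8
eef_pos: [508.4, 202.9, 256.5]
tool_rot: [-0.001, 0.211, 0.978, -0.001]
force: [1.0, -0.0, 0.0]
width: 0.6
grip_force: 0.0
```

>>> move_arm:
  rows:
    - [[0.0115,0.032,0,0,0,0],[0.023,0.064,0,0,0,0],[0.0345,0.096,0,0,0,0],[0.046,0.128,0,0,0,0],[0.046,0.128,-0.03,0,0,0],[0.046,0.128,-0.06,0,0,0],[0.046,0.128,-0.06,0,0,0],[0.046,0.128,-0.06,0,0,0]]

```text
time: 8.47
eef_pos: [552.9, 327.8, 195.5]
tool_rot: [-0.002, 0.21, 0.978, -0.002]
force: [0.7, 0.6, 0.4]
width: 0.5
grip_force: 0.0
```

Run:
```python
from h import *
t=optics.snapshot("top");s=optics.snapshot("side");print(readout.observe()["eef_pos"])
a=cv2.resize(t["frame"][130:310,120:275],None,fx=2.5,fy=2.5,interpolation=2);b=cv2.resize(s["frame"][210:390,180:335],None,fx=2.5,fy=2.5,interpolation=2)
cv2.imwrite("pics/c5.png",np.hstack([a,b]))
```

```text
[554.97151923 328.08909793 199.38708572]
```

View pics/c5.png

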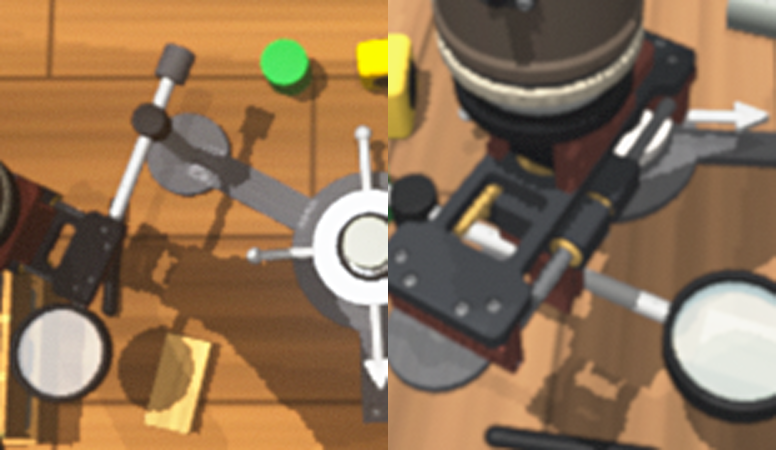

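Gripper is on the +y side of the bar and clear of the lens, as planned. Descend and sweep.

>>> move_arm:
  rows:
    - [[0,0,-0.02,0,0,0],[0,0,-0.04,0,0,0],[0,0,-0.055,0,0,0],[0,0,-0.055,0,0,0],[0,0,-0.055,0,0,0],[0,0,-0.055,0,0,0],[0,0,-0.055,0,0,0],[0,0,-0.055,0,0,0]]

```text
time: 9.23
eef_pos: [555.3, 328.0, 145.5]
tool_rot: [0.001, 0.21, 0.978, 0.001]
force: [0.4, 0.1, 0.1]
width: 0.7
grip_force: 0.0
```

>>> move_arm:
  rows:
    - [[-0.0056,-0.0096,0,0,0,0],[-0.0113,-0.0197,0,0,0,0],[-0.016,-0.0303,0,0,0,0],[-0.0196,-0.0414,0,0,0,0],[-0.0222,-0.0527,0,0,0,0],[-0.0236,-0.0642,0,0,0,0],[-0.024,-0.0758,0,0,0,0],[-0.0232,-0.0874,0,0,0,0]]

```text
time: 9.9
eef_pos: [531.3, 239.1, 144.1]
tool_rot: [0.0, 0.21, 0.978, 0.0]
force: [0.7, 1.6, -0.1]
width: 0.4
grip_force: 0.8
```

>>> move_arm:
  rows:
    - [[0.0018,-0.0115,0,0,0,0],[0.0048,-0.0227,0,0,0,0],[0.0088,-0.0336,0,0,0,0],[0.0139,-0.044,0,0,0,0],[0.0199,-0.054,0,0,0,0],[0.0268,-0.0633,0,0,0,0],[0.0332,-0.0704,0,0,0,0],[0.0377,-0.0748,0,0,0,0]]

```text
time: 10.57
eef_pos: [570.1, 163.8, 143.7]
tool_rot: [-0.0, 0.211, 0.977, -0.0]
force: [-0.7, 1.7, 0.3]
width: 0.6
grip_force: 0.6
```

Run:
```python
from h import *
t=optics.snapshot("top");s=optics.snapshot("side");print(readout.observe()["eef_pos"])
a=cv2.resize(t["frame"][150:310,160:315],None,fx=2.5,fy=2.5,interpolation=2);b=cv2.resize(s["frame"][180:340,180:335],None,fx=2.5,fy=2.5,interpolation=2)
cv2.imwrite("pics/c6.png",np.hstack([a,b]))
```

```text
[570.07835358 163.81075684 143.65719657]
```

View pics/c6.png

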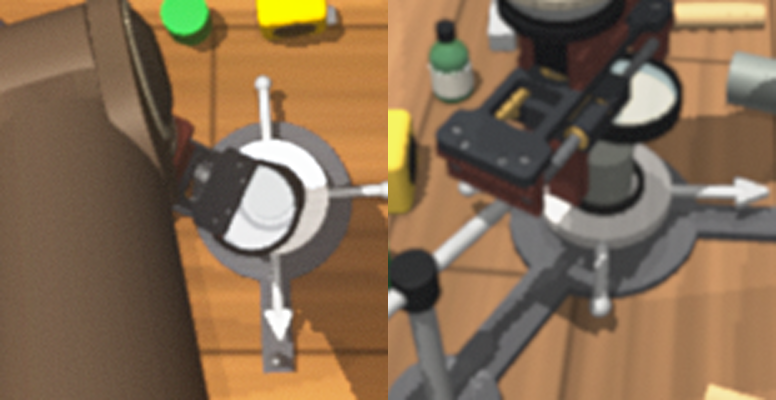

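Run:
```python
from h import *
t=optics.snapshot("top");s=optics.snapshot("side");p=np.load("p.npy")
u=np.array([258.5,209])/2.5+[160,150]; print(ray(t,u,160))
for m in(0,-.1,-.15,-.2): L=model([*p[:4],m])["lens"];print(m,L.round(),(pix(t,L)-[160,150])*2.5,(pix(s,L)-[180,180])*2.5+[388,0])
for n,c in(("t",t),("s",s)): print([(r["p"],np.round(r["location"][::-1])) for r in optics.spot_in(c,"lens")[:2]])
```

```text
[532.98705323  74.25211359 160.        ]
0 [553.  68. 160.] [266.40448011 185.22937785] [603.68002511  82.78692212]
-0.1 [535.  78. 160.] [253.85328122 206.33356392] [626.75946694  94.43018547]
-0.15 [527.  84. 160.] [246.77830704 216.4311371 ] [637.86331285 100.95395843]
-0.2 [518.  91. 160.] [239.19233984 226.18849273] [648.64944045 107.94702717]
[(0.84, array([267., 237.])), (0.39, array([262., 230.]))]
[(0.9, array([281., 224.]))]
```

>>> move_arm:
  rows:
    - [[0.002,-0.0018,0,0,0,0],[0.004,-0.0036,0,0,0,0],[0.006,-0.0053,0,0,0,0],[0.008,-0.007,0,0,0,0],[0.0095,-0.0082,0,0,0,0],[0.0108,-0.0092,0,0,0,0],[0.0108,-0.0092,0,0,0,0],[0.0108,-0.0092,0,0,0,0]]

```text
time: 11.53
eef_pos: [580.1, 155.8, 143.9]
tool_rot: [0.0, 0.21, 0.978, -0.0]
force: [0.3, -0.3, -0.6]
width: 0.9
grip_force: 0.0
```

>>> move_arm:
  rows:
    - [[-0.015,0.01,0,0,0,0],[-0.03,0.025,0,0,0,0],[-0.045,0.05,0,0,0,0],[-0.06,0.08,0,0,0,0],[-0.07,0.11,0.02,0,0,0],[-0.08,0.14,0.05,0,0,0],[-0.09,0.17,0.08,0,0,0],[-0.1,0.2,0.1,0,0,0]]

```text
time: 12.2
eef_pos: [480.2, 356.6, 246.2]
tool_rot: [0.001, 0.211, 0.977, 0.0]
force: [0.7, 1.1, 0.6]
width: 0.5
grip_force: 0.0
```

Run:
```python
from h import *
t=optics.snapshot("top");s=optics.snapshot("side");p=np.load("p.npy")
f=lambda c,P,o:tuple(((pix(c,P)-o)*2.5).astype(int).tolist())
a=cv2.resize(t["frame"][150:310,160:315],None,fx=2.5,fy=2.5,interpolation=2);b=cv2.resize(s["frame"][180:340,180:335],None,fx=2.5,fy=2.5,interpolation=2)
L=model([*p[:4],0])["lens"]
for im,c,o in((a,t,[160,150]),(b,s,[180,180])):
    cv2.drawMarker(im,f(c,L,o),(0,0,255),0,12,1)
    k=np.array([[pix(c,L+[42*np.cos(h),42*np.sin(h),0])] for h in np.linspace(0,6.28,60)]);cv2.polylines(im,[((k-o)*2.5).astype(np.int32)],True,(0,0,255),1)
cv2.imwrite("pics/c7.png",np.hstack([a,b]))
```

```text
(no output)
```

View pics/c7.png

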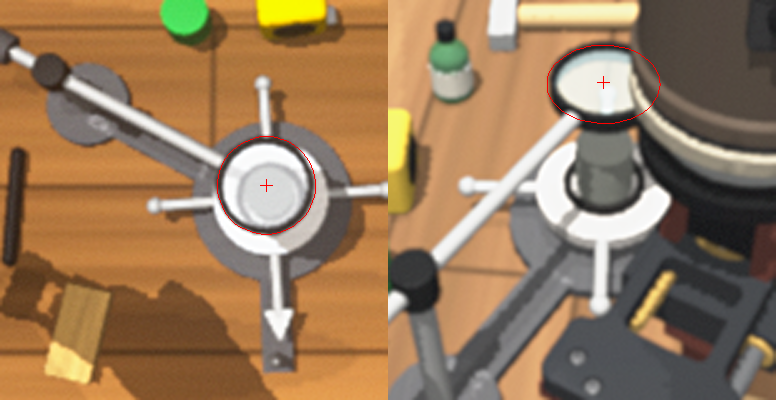

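The lens rim lies on the predicted circle centred at crop (266,185) in both views. The arrow is on the post, the sample is seated and the robot is clear. Handing in.

```bash
python3 -c "
from h import *
for i in range(4): optics.snapshot('top')
print(bot.job_done())"
```

```text
the job is handed in; nothing more can be done
None
```

I turned the turntable so its arrow points at the index post (tip about 4 mm off by my fit), swung the lens over the core sample (centred within about 2 mm by eye), and handed the job in; no verdict came back.

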